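# Empty the fruit trays into the crate and stack them

### The arm

A 7-joint arm with a two-finger parallel gripper is mounted at the origin on a cart in front of the work surface, level with it; the furniture and walls round the work are solid. World frame = base frame: x ahead of the robot, y to its left, z up, the work surface at z = 0. Lengths are in m, angles in rad, forces in N, time in s.
With the tool pointing down it reaches from about 0.425 to 0.95 m from the base axis. Payload 4.7 kg.
Tool frame: the origin (TCP) lies on the centre line of the jaws, within the pads' length; the fingertips stand robot.nose_length ahead of it and the grasp point (between the pads) lies 8 mm behind it (robot.nose_length is the distance from the TCP to the fingertips, in m); z points along the fingers, y is the line along which they close (so a half turn about z gives the same grasp; the last joint's range is limited). The gripper opens to 85 mm and grips with 20 to 120 N. Pads are 22 mm wide; open, the fingers measure 114 mm over their backs; the gripper's body (76 mm by 85 mm) begins 54 mm behind the grasp point. The pads swing forward as they close: fully open they stand 13 mm farther back than shut.
Start: joints at [1.227, 0.469, -0.049, 1.532, 0.024, 1.141, -0.082], TCP at [0.209, -0.642, 0.242] pointing down, gripper open.
Joint ranges: [-2.59, 2.59], [-0.33, 1.99], [-1.39, 1.29], [0.1, 2.45], [-1.04, 4.18], [0.21, 1.99], [-2.66, 2.66]. Speed limits (rad/s): [2.57, 2.57, 3.14, 3.14, 3.14, 3.14, 3.14].

### API

Orientations are given as [roll, pitch, yaw] about the fixed x, y, z axes, in that order (R = Rz(yaw) Ry(pitch) Rx(roll)).
In Python, from plant import robot gives the robot as it stands. Calls block until the motion is done:
- robot.goto(position, orientation): joint-space move of the TCP to a pose.
- robot.move_straight(position, vel=0.15, attitude=None, contact_N=None): straight line of the TCP; attitude=None keeps the orientation; vel is the mean speed in m/s. With contact_N (N) it stops when the force on the tool has changed by that much, and returns True; else False.
- robot.move_joints(angles): joint-space move.
- robot.grip(opening, strength=None): opening from 0.0 (shut) to 1.0 (fully open); strength is the grip in N (None keeps the last); returns when the fingers have stopped.
- robot.sleep(seconds).
- robot.inverse_kinematics(position, orientation): joint angles nearest the present ones, or None.
- robot.sense(): the state.
- robot.grab_frame(name): name is "scene" or "side" or "wrist"; returns a dict with "image" (420x560x3 uint8, red, green, blue), "range_z" (420x560 float32, m along the optical axis (not along the pixel's ray), 0 where there is no reading), "fx", "fy", "cx", "cy" (pixels), "R" (3x3) and "t" (3): a world point X has camera coordinates R X + t. Camera axes: x right, y down, z forward; pixel columns grow to the right and rows downward; lengths in m; the calibration is good to about 2 mm. A picture is of the moment at which its call begins.
A pose or a line that the arm cannot do raises robot.IKError and nothing moves.
- robot.close_job(): hands the job in; it is judged then, once.
The state is a dict: "t": time; "joint_pos": joint angles; "joint_velocities": joint speeds; "effort": joint torques, N m; "tcp_pos": TCP position; "tcp_rot": TCP orientation; "wrist_force": force on the tool from outside, world axes, zero at the start; "torque": the same for the moment, N m; "opening": opening from 0.0 (shut) to 1.0 (fully open); "gripper_force": force on a finger pad.
Only numpy, scipy, OpenCV 4.12 (cv2) and the standard library are available. Lean on these libraries where they do the work, as an engineer would, in place of code of your own. Each camera call takes 0.05 s, during which the arm holds its last target. There are 200 camera calls.

### The job

First pick the stray fruit off the chopping board and put it into the wooden crate. Then carry the tray of lemons over the crate, tip all its lemons in and stand the emptied tray in the middle of the board, its long side along the board's long side; after that tip the limes into the crate in the same way and stack their tray squarely on the lemon tray, so that its corner lugs drop into the sockets. All the fruit must end up in the crate (pick up any that misses), and leave the pepper mill, salt shaker and mug alone.

Things in the scene. Friction and masses are not known exactly. Their poses are not given: they have to be found in the camera images.
- tray_a_c (a point): Grey plastic stacking tray that holds the lemons at the start, 230 mm long (x), 100 mm deep (y) without its handle, 62 mm high, 0.22 kg. Point at the middle of the body, 36 mm above the tips of its lugs; z up. Inner floor 22 mm below the point, 175 mm wide. Its open pouring side (-y) faces the crate at the start within 0.2 rad, its handle (+y) away from it.
- tray_b_c (a point): Grey plastic stacking tray that holds the limes at the start, 230 mm long (x), 100 mm deep (y) without its handle, 62 mm high, 0.22 kg. Point at the middle of the body, 36 mm above the tips of its lugs; z up. Inner floor 22 mm below the point, 175 mm wide. Its open pouring side (-y) faces the crate at the start within 0.2 rad, its handle (+y) away from it.
- crate: Open slatted wooden fruit crate fixed on the worktop, outer size 280 mm along its x, 220 mm along its y, 90 mm high, walls and floor 8 mm thick. Origin at the middle of its underside, z up.
- crate_rim (a point): Middle of the crate's open mouth, level with its rim, 90 mm above the worktop.
- board_top (a point): Wooden chopping board fixed on the worktop, 220 mm along its x (which runs nearly across, left-right), 320 mm along its y (nearly towards and away from the robot), 18 mm thick. The point is the middle of its upper face.
- tray_a_handle (a point): Middle of tray_a's handle, 87 mm in +y and 5 mm above the tray's point: an upright plate along x, 95 mm long, 10 mm thick (y), 42 mm high, top level with the rim. Between it and the rear wall are 32 mm of free space, but for webs at x = +-44 mm. Same axes as the tray.
- tray_a_lip (a point): Middle of tray_a's pouring edge, 50 mm in -y and 11 mm below the tray's point. There is no wall here: the last 34 mm of the floor rise as a 20 degree ramp to this edge, 11 mm above the floor.
- tray_a_lug (a point): Tip of one of tray_a's four corner lugs, which lie at x = +-102.5, y = +-37.5 mm from the tray's point. They are round, 10 mm high, 9 mm thick at the tip and 13 at the root. Over each, in the rim, is a 19 mm square socket 16 mm deep for the lug of a tray above; a stacked tray stands 52 mm higher than the one below.
- tray_b_handle (a point): Middle of tray_b's handle, 87 mm in +y and 5 mm above the tray's point: an upright plate along x, 95 mm long, 10 mm thick (y), 42 mm high, top level with the rim. Between it and the rear wall are 32 mm of free space, but for webs at x = +-44 mm. Same axes as the tray.
- tray_b_lip (a point): Middle of tray_b's pouring edge, 50 mm in -y and 11 mm below the tray's point. There is no wall here: the last 34 mm of the floor rise as a 20 degree ramp to this edge, 11 mm above the floor.
- tray_b_lug (a point): Tip of one of tray_b's four corner lugs, which lie at x = +-102.5, y = +-37.5 mm from the tray's point. They are round, 10 mm high, 9 mm thick at the tip and 13 at the root. Over each, in the rim, is a 19 mm square socket 16 mm deep for the lug of a tray above; a stacked tray stands 52 mm higher than the one below.
- lemon_0_c (a point): A lemon lying in tray_a at the start, about 78 x 55 x 56 mm, long axis along its own x; the point is its centre, 28 mm above the surface it lies on.
- lemon_1_c (a point): A lemon lying in tray_a at the start, about 78 x 55 x 56 mm, long axis along its own x; the point is its centre, 28 mm above the surface it lies on. May be absent.
- lime_0_c (a point): A lime lying in tray_b at the start, about 60 x 48 x 48 mm, long axis along its own x; the point is its centre, 24 mm above the surface it lies on.
- lime_1_c (a point): A lime lying in tray_b at the start, about 60 x 48 x 48 mm, long axis along its own x; the point is its centre, 24 mm above the surface it lies on. May be absent.
- lime_2_c (a point): A lime lying in tray_b at the start, about 60 x 48 x 48 mm, long axis along its own x; the point is its centre, 24 mm above the surface it lies on. May be absent.
- stray_0_c (a point): A stray lemon lying on the chopping board at the start, about 78 x 55 x 56 mm, long axis along its own x; the point is its centre, 28 mm above the surface it lies on. May be absent.
- stray_1_c (a point): A stray lime lying on the chopping board at the start, about 60 x 48 x 48 mm, long axis along its own x; the point is its centre, 24 mm above the surface it lies on.
- stray_2_c (a point): A stray lemon lying on the chopping board at the start, about 78 x 55 x 56 mm, long axis along its own x; the point is its centre, 28 mm above the surface it lies on. May be absent.
- pepper_mill: Wooden pepper mill, 58 mm across, 160 mm high, standing behind the work: a bystander to be left alone. Origin at the middle of its underside, z up.
- salt_shaker: Glass salt shaker with a grey cap, 44 mm across, 90 mm high, standing behind the work: a bystander to be left alone. Origin at the middle of its underside, z up.
- red_mug: Red mug with a white pattern, 84 mm across, 96 mm high, standing behind the work: a bystander to be left alone. Origin at the middle of its underside, z up.

How it is judged:
On the way, in this order (a step that is already met when the one before it is completed fails the run):
1. the stray fruit from the board lies in the crate (x of stray_0_c in the frame of crate between -0.135 and 0.135 m and y of stray_0_c in the frame of crate between -0.105 and 0.105 m and z of stray_0_c in the frame of crate between 0 and 0.085 m and x of stray_1_c in the frame of crate between -0.135 and 0.135 m and y of stray_1_c in the frame of crate between -0.105 and 0.105 m and z of stray_1_c in the frame of crate between 0 and 0.085 m and x of stray_2_c in the frame of crate between -0.135 and 0.135 m and y of stray_2_c in the frame of crate between -0.105 and 0.105 m and z of stray_2_c in the frame of crate between 0 and 0.085 m), for 0.2 s.
2. the lemon tray, with a lemon still in it, is being tipped over the crate (angle between tray_a_c's own z axis and vertical between 0.26 and 1.2 rad and height (world z) of tray_a_c above 0.11 m and x of tray_a_c in the frame of crate between -0.1 and 0.1 m and y of tray_a_c in the frame of crate between -0.15 and 0.2 m and ((x of lemon_0_c in the frame of tray_a_c between -0.09 and 0.09 m and y of lemon_0_c in the frame of tray_a_c between -0.06 and 0.06 m and z of lemon_0_c in the frame of tray_a_c between -0.03 and 0.05 m) or (x of lemon_1_c in the frame of tray_a_c between -0.09 and 0.09 m and y of lemon_1_c in the frame of tray_a_c between -0.06 and 0.06 m and z of lemon_1_c in the frame of tray_a_c between -0.03 and 0.05 m))), for 0.02 s.
3. the lemon tray stands in the middle of the board and its lemons are in the crate (x of tray_a_c in the frame of board_top between -0.046 and 0.046 m and y of tray_a_c in the frame of board_top between -0.046 and 0.046 m and z of tray_a_c in the frame of board_top between 0.031 and 0.041 m and angle between tray_a_c's own z axis and vertical below 0.06 rad and angle between the x axis of tray_a_c and the y axis of board_top, either way round below 0.35 rad and linear speed of tray_a below 0.02 m/s and x of lemon_0_c in the frame of crate between -0.135 and 0.135 m and y of lemon_0_c in the frame of crate between -0.105 and 0.105 m and z of lemon_0_c in the frame of crate between 0 and 0.085 m and x of lemon_1_c in the frame of crate between -0.135 and 0.135 m and y of lemon_1_c in the frame of crate between -0.105 and 0.105 m and z of lemon_1_c in the frame of crate between 0 and 0.085 m), for 0.3 s.
4. the lime tray, with a lime still in it, is being tipped over the crate (angle between tray_b_c's own z axis and vertical between 0.26 and 1.2 rad and height (world z) of tray_b_c above 0.11 m and x of tray_b_c in the frame of crate between -0.1 and 0.1 m and y of tray_b_c in the frame of crate between -0.15 and 0.2 m and ((x of lime_0_c in the frame of tray_b_c between -0.09 and 0.09 m and y of lime_0_c in the frame of tray_b_c between -0.06 and 0.06 m and z of lime_0_c in the frame of tray_b_c between -0.03 and 0.05 m) or (x of lime_1_c in the frame of tray_b_c between -0.09 and 0.09 m and y of lime_1_c in the frame of tray_b_c between -0.06 and 0.06 m and z of lime_1_c in the frame of tray_b_c between -0.03 and 0.05 m) or (x of lime_2_c in the frame of tray_b_c between -0.09 and 0.09 m and y of lime_2_c in the frame of tray_b_c between -0.06 and 0.06 m and z of lime_2_c in the frame of tray_b_c between -0.03 and 0.05 m))), for 0.02 s.
5. the lime tray sits on the lemon tray, lugs in sockets (x of tray_b_c in the frame of tray_a_c between -0.008 and 0.008 m and y of tray_b_c in the frame of tray_a_c between -0.008 and 0.008 m and z of tray_b_c in the frame of tray_a_c between 0.047 and 0.0555 m and angle between tray_b_c's own z axis and vertical below 0.06 rad and angle between the x axis of tray_b_c and the x axis of tray_a_c, either way round below 0.1 rad and linear speed of tray_b below 0.02 m/s), for 0.3 s.
At the end, for the whole second after the job is handed in: All fruit lies inside the crate, below its rim. The lemon tray stands level on the board, middle within 45 mm of the board's middle each way and 0.35 rad of square; the lime tray sits on it with its lugs home (8 mm sideways, 0.1 rad, 52 mm higher within 4 mm). All at rest (all of step 1 and all of step 3 and all of step 5 and x of lime_0_c in the frame of crate between -0.135 and 0.135 m and y of lime_0_c in the frame of crate between -0.105 and 0.105 m and z of lime_0_c in the frame of crate between 0 and 0.085 m and x of lime_1_c in the frame of crate between -0.135 and 0.135 m and y of lime_1_c in the frame of crate between -0.105 and 0.105 m and z of lime_1_c in the frame of crate between 0 and 0.085 m and x of lime_2_c in the frame of crate between -0.135 and 0.135 m and y of lime_2_c in the frame of crate between -0.105 and 0.105 m and z of lime_2_c in the frame of crate between 0 and 0.085 m); the robot touches nothing.
It fails at once if the pepper mill is shoved more than 3 cm or knocked over (distance of pepper_mill from where it was at the start of the episode above 0.03 m or angle between pepper_mill's own z axis and vertical above 0.5 rad).
It fails at once if the salt shaker is shoved more than 3 cm or knocked over (distance of salt_shaker from where it was at the start of the episode above 0.03 m or angle between salt_shaker's own z axis and vertical above 0.5 rad).
It fails at once if the red mug is shoved more than 3 cm or knocked over (distance of red_mug from where it was at the start of the episode above 0.03 m or angle between red_mug's own z axis and vertical above 0.5 rad).
Of stray_0, stray_2, lemon_1, lime_1, lime_2 only 3 to 5 are there at a start; the rules pass over those that are not, and their reading is None.
At some moment in a run one of stray_0, stray_1, stray_2, tray_b may be knocked a few centimetres aside while the robot is not near it.
It also fails if it takes over 208 s, if anything falls off the work surface, if the arm or the gripper's body presses on something with over 40 N, if the wrist force passes 120 N, or if a joint passes its speed limit or range.

## Working session

There is one attempt and no reset: what is moved stays moved. The work goes in short steps, each a Python script; the robot and the scene stay as the last script left them, time stands still between calls to the robot, and variables do not carry over. Pictures are saved under pics/ and viewed, at most 14 in all, crops included, and the job is handed in when it is done.

```bash
ls; mkdir -p pics; python3 - <<'E'
from plant import robot
import cv2,numpy as np
ims=[]
for n in("scene","side"):
    f=robot.grab_frame(n); np.savez(f"pics/{n}0.npz",**f)
    print(n,f["fx"],f["cx"],f["cy"],np.round(-f["R"].T@f["t"],3))
    cv2.imwrite(f"pics/{n}0.png",cv2.resize(f["image"][:,:,::-1],(800,600),interpolation=cv2.INTER_CUBIC))
print(robot.nose_length,robot.sense())
E
```

```text
pics
scene 446.6942030527193 273.79286445038724 214.94963835573964 [-0.102  0.766  0.795]
side 486.4649826378262 277.5512792121919 219.15929727939664 [-0.481  0.27   1.049]
0.011 {'t': 0.1, 'joint_pos': array([ 1.22710512,  0.46939531, -0.04858829,  1.53355884,  0.02409929,
        1.14097801, -0.08231413]), 'joint_velocities': array([ 0.00244149, -0.00280001,  0.00101402, -0.00447771,  0.00276364,
       -0.00055448,  0.00199329]), 'effort': array([ 8.19620636e-04, -5.11516392e+01, -4.66661097e-02, -2.38391358e+01,
        1.08857051e-02,  4.31703942e-03,  8.25482147e-06]), 'tcp_pos': array([ 0.20885098, -0.64136027,  0.24134966]), 'tcp_rot': array([-3.13983971e+00,  6.16978911e-05,  3.14799565e-01]), 'wrist_force': array([-0.20000258,  0.60123444,  0.66313049]), 'torque': array([ 0.02420332,  0.00705645, -0.02445483]), 'gripper_force': 0.0, 'opening': 1.0037119744424665}
```

View pics/scene0.png

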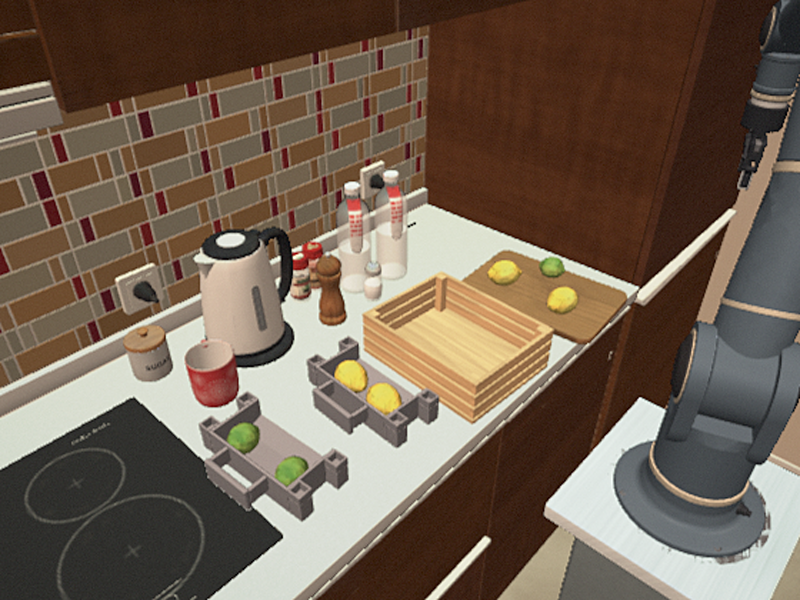

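View pics/side0.png

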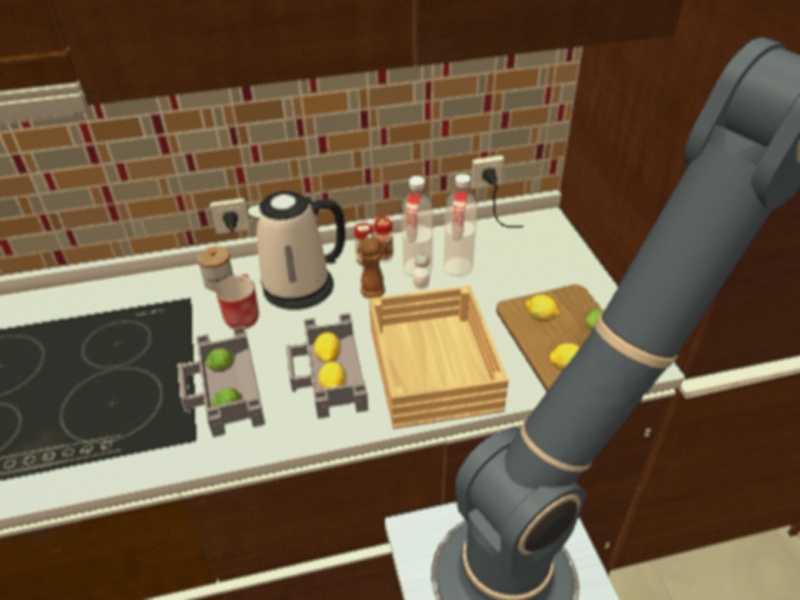

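Both views show, from left to right, the lime tray (2 limes), the lemon tray (2 lemons), the crate, and the board with 2 lemons and 1 lime. The handles point left (+y). Next I'll build a rectified top view and extract the positions.

```bash
cat > vis.py <<'E'
import numpy as np,cv2
from plant import robot
X0,Y0,S=0.30,0.55,0.002   # top view: row = (1.0-x)/S, col=(Y0-y)/S
def cloud(f):
    d=f["range_z"]; v,u=np.nonzero(d>0); z=d[v,u]
    P=np.stack([(u-f["cx"])/f["fx"]*z,(v-f["cy"])/f["fy"]*z,z],1)
    return (P-f["t"])@f["R"], f["image"][v,u], (v,u)
def fruit(fs):
    """list of (kind,x,y,ztop,angle,n) from merged clouds"""
    Q=[];K=[]
    for f in fs:
        P,C,(v,u)=cloud(f); hsv=cv2.cvtColor(f["image"],cv2.COLOR_RGB2HSV)[v,u].astype(int)
        ok=(P[:,2]>.012)&(P[:,2]<.2)&(P[:,0]>.3)&(P[:,0]<.95)&(hsv[:,1]>150)&(hsv[:,2]>40)
        k=np.where((hsv[:,0]>=23)&(hsv[:,0]<=33)&(hsv[:,2]>120),1,np.where((hsv[:,0]>33)&(hsv[:,0]<75),2,0))
        Q.append(P[ok&(k>0)]);K.append(k[ok&(k>0)])
    Q=np.vstack(Q);K=np.hstack(K);out=[]
    for k in(1,2):
        q=Q[K==k]; m=np.zeros((400,700),np.uint8)
        r=((1.0-q[:,0])/S).astype(int);c=((Y0-q[:,1])/S).astype(int)
        g=(c>=0)&(c<700)&(r>=0)&(r<400);q,r,c=q[g],r[g],c[g]
        m[r,c]=255; m=cv2.morphologyEx(m,cv2.MORPH_CLOSE,np.ones((5,5)))
        n,L,st,ce=cv2.connectedComponentsWithStats(m)
        for i in range(1,n):
            if st[i,4]<60: continue
            p=q[L[r,c]==i]; hi=p[p[:,2]>p[:,2].max()-.03]
            cnt=cv2.findContours((L==i).astype(np.uint8),0,2)[0][0]
            (cx,cy),(w,h),a=cv2.minAreaRect(cnt)
            vals,vec=np.linalg.eigh(np.cov(hi[:,:2].T))
            out.append(("lemon" if k==1 else "lime",np.round([1-cy*S,Y0-cx*S,np.percentile(p[:,2],98),np.arctan2(vec[1,1],vec[0,1]),w*S,h*S],3).tolist()))
    return out
def top(fs,zr=(-.01,.25)):
    im=np.zeros((400,700,3),np.uint8);H=np.full((400,700),-1.)
    for f in fs:
        P,C,_=cloud(f); r=((1.0-P[:,0])/S).astype(int);c=((Y0-P[:,1])/S).astype(int)
        g=(c>=0)&(c<700)&(r>=0)&(r<400)&(P[:,2]>zr[0])&(P[:,2]<zr[1])
        o=np.argsort(P[g,2]);r,c,z,C=r[g][o],c[g][o],P[g,2][o],C[g][o]
        up=z>H[r,c]; im[r[up],c[up]]=C[up]; H[r[up],c[up]]=z[up]
    return im[:,:,::-1].copy(),H
E
python3 - <<'E'
from vis import *
fs=[dict(np.load(f"pics/{n}0.npz")) for n in("scene","side")]
for o in fruit(fs): print(o)
im,H=top(fs)
for k in range(0,700,50): cv2.line(im,(k,0),(k,5),(0,0,255),1)
for k in range(0,400,50): cv2.line(im,(0,k),(5,k),(0,0,255),1)
cv2.imwrite("pics/top0.png",im)
E
```

```text
('lemon', [0.53, 0.195, 0.07, 2.91, 0.049, 0.056])
('lemon', [0.528, -0.267, 0.074, -2.454, 0.058, 0.048])
('lemon', [0.444, 0.203, 0.071, 3.021, 0.051, 0.063])
('lemon', [0.379, -0.259, 0.074, 1.203, 0.054, 0.045])
('lime', [0.551, 0.407, 0.064, 1.658, 0.034, 0.05])
('lime', [0.471, -0.366, 0.066, 2.719, 0.034, 0.028])
('lime', [0.442, 0.401, 0.064, 1.691, 0.027, 0.05])
```

View pics/top0.png

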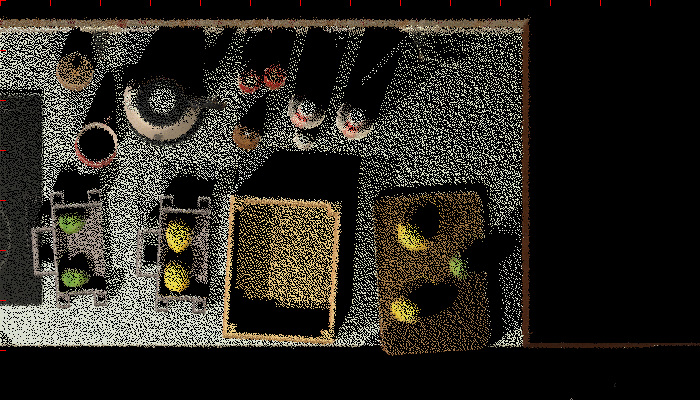

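The top view has 2 mm pixels. The crate's centre is near (282,270), the board's near (434,271), the lemon tray's near (187,255) and the lime tray's near (82,250). Next I'll fit the exact poses and check reachability.

```bash
cat >> vis.py <<'E'
from scipy.optimize import least_squares
def fitfruit(fs,kind,x,y,zc):
    a,b=(.037,.0277) if kind=="lemon" else (.029,.024)
    P=[]
    for f in fs:
        p,C,(v,u)=cloud(f); h=cv2.cvtColor(f["image"],cv2.COLOR_RGB2HSV)[v,u].astype(int)
        hh=(h[:,0]>=20)&(h[:,0]<=33) if kind=="lemon" else (h[:,0]>33)&(h[:,0]<75)
        P.append(p[hh&(h[:,1]>130)&(np.hypot(p[:,0]-x,p[:,1]-y)<.055)&(abs(p[:,2]-zc)<.045)])
    P=np.vstack(P)
    def res(q):
        d=P-[q[0],q[1],zc]; c,s=np.cos(q[2]),np.sin(q[2])
        return (np.sqrt(((c*d[:,0]+s*d[:,1])/a)**2+((c*d[:,1]-s*d[:,0])/b)**2+(d[:,2]/b)**2)-1)*b
    r=min((least_squares(res,[x,y,t],loss="soft_l1",f_scale=.002) for t in(0,.8,1.6,2.4)),key=lambda r:r.cost)
    return np.round(r.x,3),round(float(np.sqrt(np.mean(res(r.x)**2))),4),len(P)
def rect(fs,box,zr,maxsat=None,name=None):
    """min-area rectangle of points in box(x0,x1,y0,y1) and height range -> centre, sizes, angle of the long side"""
    P=[]
    for f in fs:
        p,C,(v,u)=cloud(f); s=cv2.cvtColor(f["image"],cv2.COLOR_RGB2HSV)[v,u,1]
        g=(p[:,0]>box[0])&(p[:,0]<box[1])&(p[:,1]>box[2])&(p[:,1]<box[3])&(p[:,2]>zr[0])&(p[:,2]<zr[1])
        if maxsat: g&=s<maxsat
        P.append(p[g])
    P=np.vstack(P)[:,:2]
    # drop isolated points
    from scipy.spatial import cKDTree
    n=np.array([len(i) for i in cKDTree(P).query_ball_point(P,.008)]); P=P[n>=4]
    (cx,cy),(w,h),a=cv2.minAreaRect((P*1000).astype(np.float32))
    t=np.deg2rad(a)
    if w<h: w,h,t=h,w,t+np.pi/2
    t=(t+np.pi/2)%np.pi-np.pi/2
    return np.round([cx/1000,cy/1000,w/1000,h/1000,t],4)
def look(names=("scene","side")): return [robot.grab_frame(n) for n in names]
E
python3 - <<'E'
from vis import *
fs=[dict(np.load(f"pics/{n}0.npz")) for n in("scene","side")]
for sub,n in((fs,"both"),(fs[:1],"scene"),(fs[1:],"side")):
    print(n)
    print(" crate",rect(sub,(.28,.65,-.14,.12),(.08,.096)))
    print(" board",rect(sub,(.25,.7,-.47,-.18),(.014,.023)))
    print(" trayA",rect(sub,(.3,.65,.12,.29),(.05,.068),70))
    print(" trayB",rect(sub,(.3,.65,.32,.5),(.05,.068),70))
    for k,x,y,z in(("lemon",.53,-.267,.046),("lemon",.379,-.259,.046),("lime",.471,-.366,.042)):
        try: print(" ",k,fitfruit(sub,k,x,y,z))
        except Exception as e: print(k,e)
c=np.array([.46,-.014]);pi=np.pi
from plant import robot
for nm,p,o in [("ha",[.487,.275,.03],[pi,0,0]),("pour",[.46,.05,.27],[pi+1.1,0,0]),("pour2",[.46,.05,.27],[pi+1.4,0,0]),("board",[.458,-.231,.2],[pi,0,0]),("boardlo",[.458,-.231,.051],[pi,0,0]),("hb",[.5,.47,.03],[pi,0,0])]:
  for y in(0,pi):
    oo=[o[0],0,0] if y==0 else [-(o[0]),0,pi]   # half turn about tool z
    q=robot.inverse_kinematics(p,oo); print(nm,y,None if q is None else np.round(q,2))
E
```

```text
both
 crate [ 0.4613 -0.0148  0.2888  0.228  -0.0599]
 board [ 0.4552 -0.3122  0.3214  0.2255  0.0616]
 trayA [ 0.4923  0.2047  0.2369  0.1449 -0.0514]
 trayB [0.5015 0.4132 0.2347 0.1437 0.0556]
  lemon (array([ 0.53 , -0.281,  1.183]), 0.0023, 618)
  lemon (array([ 0.383, -0.274,  1.524]), 0.0032, 557)
  lime (array([ 0.468, -0.379,  1.302]), 0.0024, 172)
scene
 crate [ 0.4632 -0.0143  0.2852  0.2275 -0.0532]
 board [ 0.4554 -0.3114  0.3207  0.2256  0.0679]
 trayA [ 0.4932  0.2047  0.2352  0.1449 -0.0514]
 trayB [0.5024 0.4132 0.2328 0.1437 0.0556]
  lemon (array([ 0.531, -0.281,  1.183]), 0.0022, 298)
  lemon (array([ 0.383, -0.274,  1.48 ]), 0.002, 318)
  lime (array([ 0.473, -0.377, -0.37 ]), 0.0022, 106)
side
 crate [ 0.4613 -0.0152  0.2888  0.221  -0.0589]
 board [ 0.4794 -0.3107  0.2692  0.2221  0.0704]
 trayA [ 0.4914  0.2043  0.2349  0.1419 -0.0473]
 trayB [0.5012 0.4127 0.2341 0.1417 0.0584]
  lemon (array([ 0.529, -0.281,  1.257]), 0.0023, 320)
  lemon (array([ 0.382, -0.273,  1.51 ]), 0.0042, 239)
  lime (array([ 0.464, -0.379,  0.704]), 0.0024, 66)
ha 0 [-0.14  0.64 -0.6   1.95  0.54  0.71 -2.64]
ha 3.141592653589793 [ 0.05  0.75 -0.89  1.94  0.78  0.84  0.3 ]
pour 0 [ 0.6   0.38 -0.31  2.04 -0.95  1.35 -0.74]
pour 3.141592653589793 [ 1.07  0.54 -0.92  2.02 -0.73  1.14  2.18]
pour2 0 [ 1.01  0.67 -0.8   2.04 -0.91  1.28 -0.75]
pour2 3.141592653589793 [ 1.09  0.73 -0.93  2.04 -0.85  1.21  2.33]
board 0 [ 0.59  0.26 -0.24  1.95  0.08  0.94 -1.26]
board 3.141592653589793 [ 1.01  0.35 -0.77  1.93  0.29  0.98  1.68]
boardlo 0 [ 0.53  0.47 -0.18  2.07  0.14  0.61 -1.32]
boardlo 3.141592653589793 [ 0.9   0.56 -0.65  2.05  0.52  0.7   1.47]
hb 0 [-0.59  0.73 -0.34  1.65  0.31  0.81 -2.63]
hb 3.141592653589793 [-0.13  1.08 -1.19  1.62  1.06  1.21  0.01]
```

```bash
cat > arm.py <<'E'
from vis import *
pi=np.pi
CR=np.array([.4618,-.0148]);CY=-.056       # crate centre, yaw
def crate(x,y): c,s=np.cos(CY),np.sin(CY); return CR+[c*x-s*y,s*x+c*y]
def refine(kind,x,y,zc):
    f=[robot.grab_frame("wrist")]
    c=[o for o in fruit(f) if o[0]==kind and np.hypot(o[1][0]-x,o[1][1]-y)<.09]
    if not c: return None
    o=min(c,key=lambda o:np.hypot(o[1][0]-x,o[1][1]-y))
    return fitfruit(f,kind,o[1][0],o[1][1],zc)
def near(psi,ref=1.4): return psi+pi*np.round((ref-psi)/pi)
def pick(kind,x,y,t,zs,hover=.24):
    zc=zs+(.028 if kind=="lemon" else .024)
    robot.grip(1.0); robot.goto([x,y,hover],[pi,0,near(t)])
    r=refine(kind,x,y,zc); print("wrist",r)
    if r and r[1]<.005 and r[2]>80: x,y,t=r[0]
    p=near(t); robot.goto([x,y,.13],[pi,0,p])
    robot.move_straight([x,y,zc-.008],vel=.12); robot.grip(0.0,40)
    o=robot.sense()["opening"]; robot.move_straight([x,y,.2],vel=.2)
    print(kind,"opening",round(o,3),round(robot.sense()["opening"],3),"t",robot.sense()["t"])
    return robot.sense()["opening"]>.3
def drop(cx,cy,psi=1.515,z=.05,open_=.78):
    x,y=crate(cx,cy); robot.goto([x,y,.2],[pi,0,psi])
    robot.move_straight([x,y,z],vel=.2); robot.grip(open_); robot.move_straight([x,y,.2],vel=.25)
E
python3 - <<'E'
from arm import *
robot.move_straight([.209,-.40,.30],vel=.25)
if pick("lemon",.383,-.274,1.5,.018): drop(-.075,-.052)
s=robot.sense(); print(s["t"],s["joint_pos"])
f=robot.grab_frame("scene"); cv2.imwrite("pics/s1.png",f["image"][:,:,::-1])
E
```

```text
wrist (array([ 0.381, -0.273,  1.367]), 0.0043, 2926)
lemon opening 0.614 0.613 t 5.2167
8.0083 [ 0.63053415  0.08480698 -0.5991025   2.18685683  0.06140886  0.88890295
 -0.06180712]
```

View pics/s1.png

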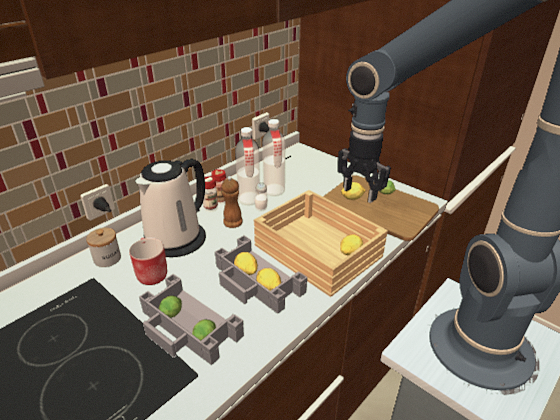

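The first lemon lies in the crate at pixel (350,243). The other two strays are still on the board, so I'll do those next.

```bash
python3 - <<'E'
from arm import *
if pick("lemon",.53,-.281,1.2,.018): drop(.075,-.052)
if pick("lime",.468,-.379,1.3,.018): drop(0,-.03,z=.045)
robot.goto([.35,-.30,.42],[pi,0,1.5])
fs=look(); print(fruit(fs),robot.sense()["t"])
for nm,b in(("trayA",(.3,.65,.12,.29)),("trayB",(.3,.65,.32,.52))): print(nm,rect(fs,b,(.05,.068),70))
a=cv2.resize(fs[1]["image"],None,fx=1,fy=1);cv2.imwrite("pics/s2.png",a[:,:,::-1])
E
```

```text
wrist (array([ 0.53 , -0.28 ,  0.945]), 0.0042, 2912)
lemon opening 0.608 0.609 t 12.2833
wrist None
lime opening 0.574 0.575 t 19.5583
[('lemon', [0.529, 0.194, 0.07, 2.91, 0.052, 0.058]), ('lemon', [0.529, -0.061, 0.064, 1.104, 0.046, 0.062]), ('lemon', [0.446, 0.197, 0.071, 3.062, 0.055, 0.052]), ('lemon', [0.382, -0.051, 0.065, 1.333, 0.062, 0.042]), ('lime', [0.551, 0.407, 0.063, 1.675, 0.041, 0.042]), ('lime', [0.459, -0.029, 0.056, 0.891, 0.052, 0.033]), ('lime', [0.442, 0.401, 0.063, 1.713, 0.028, 0.05])] 24.2667
trayA [ 0.4935  0.2052  0.2374  0.1448 -0.0521]
trayB [0.5026 0.4133 0.2381 0.1438 0.0558]
```

View pics/s2.png

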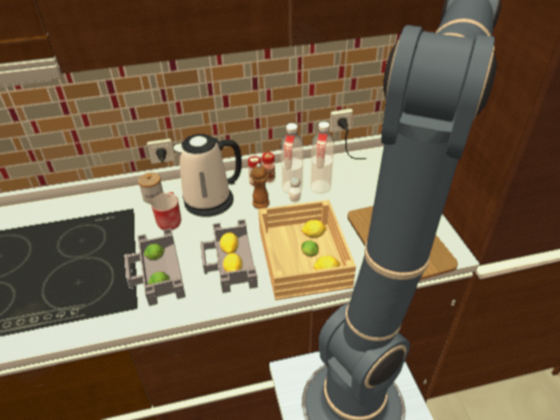

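All three strays are in the crate and both trays are undisturbed. Next is the lemon tray: grasp the handle, lift and pour.

```bash
cat >> arm.py <<'E'
def ori(psi,th=0.): return [-(pi+th),0,pi+psi]
def off(psi,x,y): c,s=np.cos(psi),np.sin(psi); return np.array([c*x-s*y,s*x+c*y])
def tool(lip,psi,th):
    """TCP position for a tray with its lip at lip (world xyz), yaw psi, tilt th; the handle is gripped in its middle"""
    c,s=np.cos(th),np.sin(th); y,z=.137*c-.008*s,.137*s+.008*c
    return [*(np.array(lip[:2])+off(psi,0,y)),lip[2]+z]
def grab_handle(h,psi,ztop=0.):
    robot.grip(.33); robot.goto([*h,.22],ori(psi))
    robot.move_straight([*h,.10+ztop],vel=.2)
    hit=robot.move_straight([*h,.033+ztop],vel=.06,contact_N=10)
    s=robot.sense(); print("hit",hit,s["tcp_pos"],s["wrist_force"])
    if hit: return False
    robot.grip(0.,100); s=robot.sense(); print("opening",s["opening"],s["gripper_force"]); return True
def pour(ly=.05):
    xy=crate(0,ly)
    robot.move_straight(tool([*xy,.19],CY,0),vel=.18,attitude=ori(CY))
    robot.move_straight(tool([*xy,.125],CY,0),vel=.1)
    for th,z,v in((.28,.115,.08),(.4,.105,.05),(.5,.105,.04),(.6,.105,.04),(.75,.105,.05),(.95,.105,.06),(1.2,.11,.08)):
        robot.move_straight(tool([*xy,z],CY,th),vel=v,attitude=ori(CY,th))
    robot.sleep(.5); s=robot.sense(); print("poured",s["t"],s["tcp_pos"],s["joint_pos"].round(2),s["opening"])
E
python3 - <<'E'
from arm import *
h=[.4968,.2711];psi=-.05
if grab_handle(h,psi):
    robot.move_straight([*h,.18],vel=.12); print(robot.sense()["opening"],robot.sense()["wrist_force"])
    pour()
    f=robot.grab_frame("scene"); cv2.imwrite("pics/s3.png",f["image"][:,:,::-1])
E
```

```text
hit False [0.49702938 0.27132242 0.03338968] [ 0.05237078 -0.40800167  0.66255737]
opening 0.10140283994252963 97.42411494255066
0.09984022237683332 [ 0.04916418  0.74850678 -4.93093731]
poured 36.2417 [0.46693225 0.07738727 0.24061792] [ 1.26  0.96 -1.37  2.08 -0.38  0.8   1.82] 0.10500675379333799
```

```bash
ls pics
```

```text
s1.png
s2.png
s3.png
scene0.npz
scene0.png
side0.npz
side0.png
top0.png
```

View pics/s3.png

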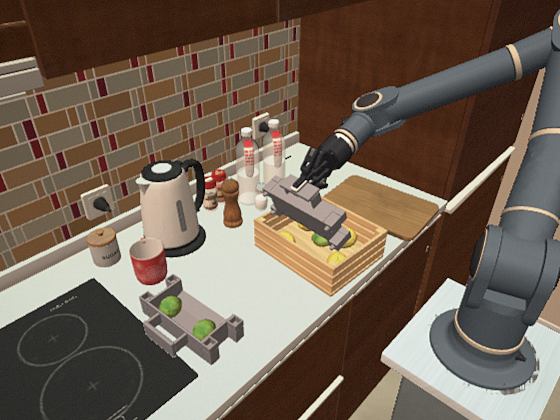

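The tray is tipped over the crate at pixel (310,205) and looks empty, with fruit visible below it. Next I'll level it, check the crate and place the tray on the board.

```bash
cat >> arm.py <<'E'
BD=np.array([.4555,-.312]);BY=.064
def unpour(ly=.05):
    xy=crate(0,ly)
    for z,th in((.14,1.1),(.17,.7),(.2,.3),(.21,0)):
        robot.move_straight(tool([*xy,z],CY,th),vel=.15,attitude=ori(CY,th))
def over(c,psi,z):  # tray point c, z = height of tray point
    robot.goto([*(np.array(c)+off(psi,0,.087)),z-.003],ori(psi))
E
python3 - <<'E'
from arm import *
unpour()
over(BD,BY,.2)
fs=look(); print(fruit(fs))
cv2.imwrite("pics/s4.png",fs[0]["image"][:,:,::-1])
s=robot.sense(); print(s["t"],s["joint_pos"].round(2),s["opening"])
E
```

```text
[('lemon', [0.52, 0.054, 0.064, 2.933, 0.056, 0.048]), ('lemon', [0.531, -0.057, 0.064, 0.961, 0.065, 0.045]), ('lemon', [0.427, -0.052, 0.065, 0.83, 0.106, 0.049]), ('lemon', [0.372, 0.028, 0.064, 1.721, 0.034, 0.044]), ('lime', [0.554, 0.408, 0.063, 1.668, 0.046, 0.042]), ('lime', [0.459, -0.029, 0.057, 0.995, 0.046, 0.034]), ('lime', [0.44, 0.401, 0.063, 1.673, 0.028, 0.05])]
39.8667 [ 1.06  0.35 -0.84  1.95  0.31  0.97  1.72] 0.1021708869017771
```

View pics/s4.png

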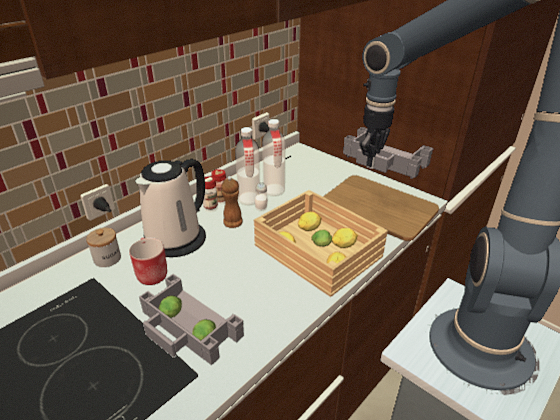

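All four lemons and the stray lime lie in the crate, and the empty tray hangs over the board. I'll set it down.

```bash
cat >> arm.py <<'E'
def setdown(c,psi,z,over_=.2):
    h=np.array(c)+off(psi,0,.087)
    robot.move_straight([*h,z+.02-.003],vel=.12,attitude=ori(psi))
    hit=robot.move_straight([*h,z-.003-.004],vel=.03,contact_N=8)
    s=robot.sense(); print("down",hit,s["tcp_pos"],s["wrist_force"])
def release(c,psi,z):
    robot.grip(.33); p=robot.sense()["tcp_pos"]
    robot.move_straight([p[0],p[1],p[2]+.12],vel=.15)
E
python3 - <<'E'
from arm import *
setdown(BD,BY,.054); release(BD,BY,.054)
robot.goto([.40,.12,.42],[pi,0,pi])
fs=look(); print(robot.sense()["t"])
for n,sub in(("both",fs),("scene",fs[:1]),("side",fs[1:])): print(n,"A",rect(sub,(.3,.62,-.42,-.16),(.06,.09),90))
print("B",rect(fs,(.3,.65,.32,.55),(.05,.068),70)); print(fruit(fs))
cv2.imwrite("pics/s5.png",fs[0]["image"][:,:,::-1])
E
```

```text
down True [ 0.44971991 -0.22501959  0.0509684 ] [-1.48902232  1.31552482  6.14929255]
44.6667
both A [ 0.4528 -0.2892  0.2357  0.1486  0.0568]
scene A [ 0.4542 -0.2891  0.2328  0.1486  0.0568]
side A [ 0.3539 -0.3499  0.0354  0.0314 -1.512 ]
B [0.5021 0.4134 0.2382 0.1434 0.0572]
[('lemon', [0.533, -0.06, 0.064, 1.036, 0.054, 0.057]), ('lemon', [0.522, 0.057, 0.064, 2.857, 0.052, 0.048]), ('lemon', [0.42, -0.049, 0.064, 0.875, 0.098, 0.048]), ('lemon', [0.372, 0.025, 0.064, 1.75, 0.034, 0.047]), ('lime', [0.551, 0.407, 0.063, 1.674, 0.037, 0.051]), ('lime', [0.458, -0.03, 0.057, 0.956, 0.047, 0.033]), ('lime', [0.441, 0.4, 0.065, 1.684, 0.029, 0.05])]
```

View pics/s5.png

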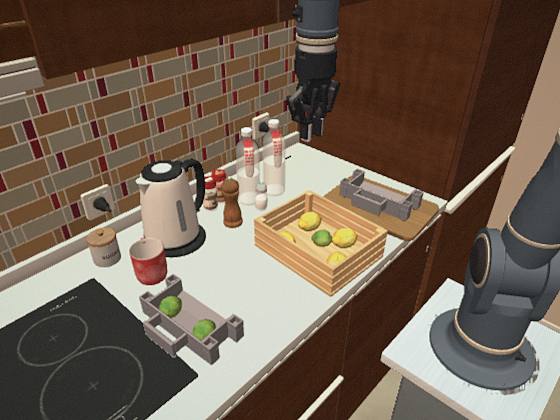

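The lemon tray stands level on the board at pixel (382,195). The lime tray hasn't moved, so I'll grasp and pour it now.

```bash
python3 - <<'E'
from arm import *
h=[.4983,.4792];psi=.056
robot.goto([.45,.3,.35],ori(0))
if grab_handle(h,psi):
    robot.move_straight([*h,.18],vel=.12); print(robot.sense()["opening"])
    pour(.04)
    unpour(.04); over(BD,BY,.22)
    fs=look(); print(fruit(fs)); s=robot.sense(); print(s["t"],s["joint_pos"].round(2),s["opening"])
    for i,n in enumerate(("scene","side")): np.savez(f"pics/{n}6.npz",**fs[i])
    cv2.imwrite("pics/s6.png",cv2.resize(fs[0]["image"][100:310,200:480,::-1],(800,600)))
E
```

```text
hit False [0.49846281 0.47953718 0.03353321] [0.00447763 0.6038529  0.21113204]
opening 0.10593883737348396 97.42729425430298
0.10303848784861924
poured 57.2167 [0.46639671 0.06738919 0.24062384] [ 1.28  0.96 -1.37  2.07 -0.36  0.82  1.82] 0.10451686608891646
[('lemon', [0.531, -0.061, 0.064, 0.948, 0.063, 0.046]), ('lemon', [0.521, 0.055, 0.064, 2.894, 0.053, 0.047]), ('lemon', [0.427, -0.052, 0.064, 0.805, 0.105, 0.045]), ('lemon', [0.37, 0.027, 0.065, 1.663, 0.034, 0.044]), ('lime', [0.462, -0.008, 0.058, 1.456, 0.089, 0.043]), ('lime', [0.415, 0.064, 0.056, 0.833, 0.043, 0.034])]
60.7583 [ 1.09  0.33 -0.86  1.93  0.29  1.01  1.74] 0.10261252478654564
```

View pics/s6.png

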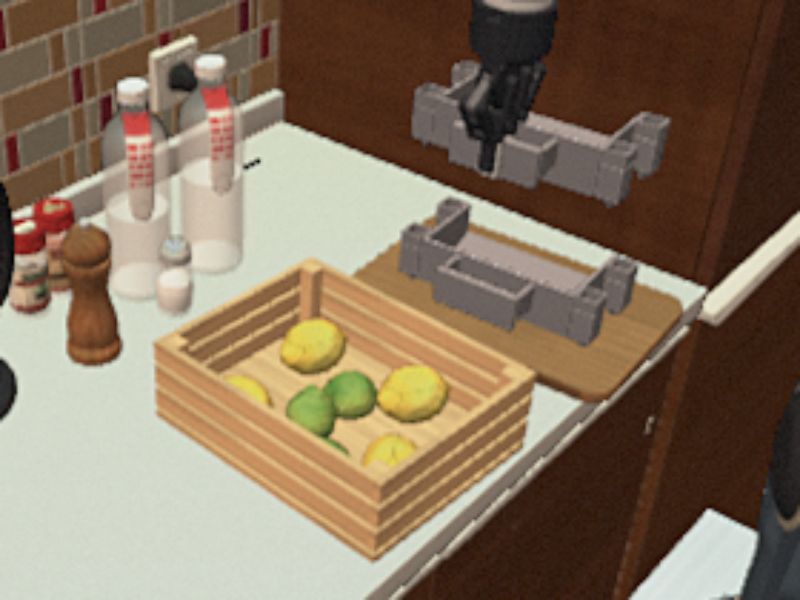

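The crate holds all four lemons and three limes, and tray B hangs level over tray A. Next I'll register B's point cloud against A's to find the lateral correction before lowering.

```bash
cat >> arm.py <<'E'
from scipy.spatial import cKDTree
def register(fs,za=.054,zb=.22,n0=BD):
    """tray A -> tray B cloud: (dx,dy,dz,dyaw) in world axes about BD, after the nominal lift zb-za"""
    A=[];B=[]
    for f in fs:
        p,C,(v,u)=cloud(f); s=cv2.cvtColor(f["image"],cv2.COLOR_RGB2HSV)[v,u,1]
        g=(abs(p[:,0]-n0[0])<.16)&(p[:,1]>n0[1]-.085)&(p[:,1]<n0[1]+.125)&(s<80)
        A.append(p[g&(p[:,2]>za-.02)&(p[:,2]<za+.032)]); B.append(p[g&(p[:,2]>zb-.05)&(p[:,2]<zb+.06)])
    A=np.vstack(A)-[*n0,za]; B=np.vstack(B)-[*n0,zb]; T=cKDTree(B)
    def res(q):
        c,s=np.cos(q[3]),np.sin(q[3]); P=np.c_[c*A[:,0]-s*A[:,1],s*A[:,0]+c*A[:,1],A[:,2]]+q[:3]
        return np.minimum(T.query(P)[0],.015)
    r=min((least_squares(res,[dx,dy,0,0],loss="soft_l1",f_scale=.003,diff_step=1e-3,x_scale=[.005,.005,.005,.03]) for dx in(-.006,0,.006) for dy in(-.006,0,.006)),key=lambda r:r.cost)
    return np.round(r.x,4),len(A),len(B),np.round(np.median(res(r.x)),4)
E
python3 - <<'E'
from arm import *
fs=[dict(np.load(f"pics/{n}6.npz")) for n in("scene","side")]
for n,s in(("scene",fs[:1]),("side",fs[1:]),("both",fs)):
    try: print(n,register(s))
    except Exception as e: print(n,e)
print("A",rect(fs[:1],(.3,.62,-.42,-.16),(.06,.09),90)); print("B",rect(fs[:1],(.3,.62,-.42,-.16),(.236,.252),90))
# corner posts (top of rim) of each: extreme points along tray x
E
```

```text
scene (array([0.0006, 0.0012, 0.0002, 0.0072]), 1941, 2021, np.float64(0.0028))
side (array([-0.0046,  0.0001, -0.0015, -0.0439]), 981, 1345, np.float64(0.0082))
both (array([ 0.0009,  0.0009, -0.0004, -0.0001]), 2922, 3366, np.float64(0.0026))
A [ 0.4546 -0.2899  0.2326  0.15    0.0699]
B [ 0.4545 -0.2824  0.2323  0.1579  0.0641]
```

B sits within about 1 mm and 0.01 rad of A's axes, so I'll lower it with that small correction.

```bash
python3 - <<'E'
from arm import *
c=BD-[.0008,.001]
setdown(c,BY-.003,.106)
print(robot.sense()["t"])
E
```

```text
down True [ 0.44915592 -0.22598612  0.1030514 ] [-0.91901141  0.56968571  6.28028318]
62.3417
```

Contact came exactly at seated height (0.0510 + 0.052). I'll release, back off and inspect.

```bash
python3 - <<'E'
from arm import *
release(0,0,0)
robot.goto([.40,.12,.42],[pi,0,pi]); robot.sleep(.3)
fs=look(); print(robot.sense()["t"])
print("B",rect(fs[:1],(.3,.62,-.42,-.16),(.118,.142),90)); print(fruit(fs))
P=np.vstack([cloud(f)[0] for f in fs]);P=P[(abs(P[:,0]-.455)<.13)&(abs(P[:,1]+.30)<.12)&(P[:,2]<.2)]
print("rim z",np.percentile(P[P[:,2]>.12][:,2],[50,90,98]))
cv2.imwrite("pics/s7.png",cv2.resize(fs[0]["image"][130:310,240:480,::-1],(800,600),interpolation=cv2.INTER_CUBIC))
E
```

```text
65.5083
B [ 0.4528 -0.291   0.2311  0.149   0.0639]
[('lemon', [0.533, -0.064, 0.064, 1.015, 0.059, 0.055]), ('lemon', [0.521, 0.055, 0.063, 2.802, 0.054, 0.049]), ('lemon', [0.428, -0.054, 0.064, 0.845, 0.103, 0.047]), ('lemon', [0.371, 0.025, 0.064, 1.679, 0.032, 0.045]), ('lime', [0.46, -0.008, 0.058, 1.467, 0.092, 0.037]), ('lime', [0.416, 0.063, 0.056, 0.798, 0.041, 0.034])]
rim z [0.12767559 0.1316709  0.13294314]
```

View pics/s7.png

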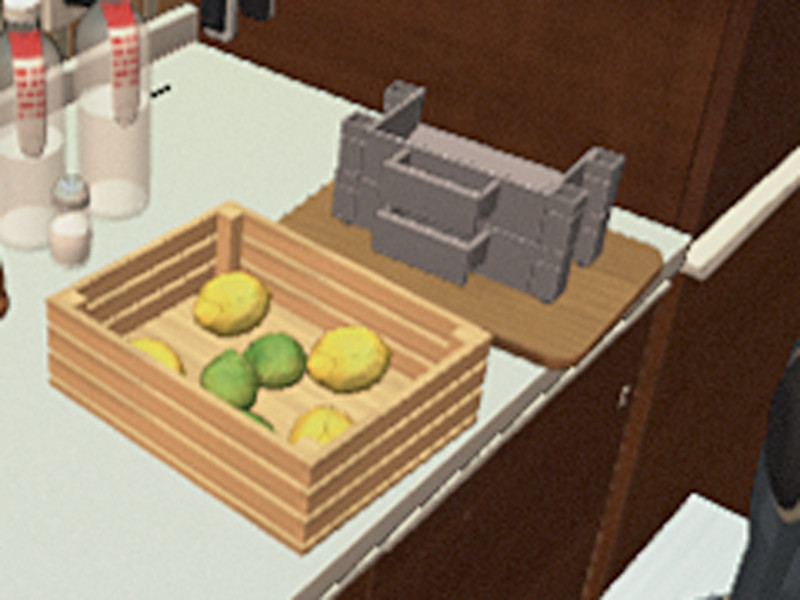

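The trays are stacked flush: the rim is at 0.132 m and the lugs are seated around pixels (470,200). All seven fruit lie in the crate, so I'll hand in.

```bash
python3 -c "
from plant import robot
print(robot.close_job())"
```

```text
the job is handed in; nothing more can be done
None
```

The job is handed in: all seven fruit are in the crate, and the lime tray is stacked on the lemon tray in the middle of the board with its lugs in the sockets; the judge returned no verdict.

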